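# Offer up a tart press's hinge leaf and hold it for the pin

## Robot

A 7-joint arm with a two-finger parallel gripper is mounted at the origin on the work surface. World frame = base frame: x ahead of the robot, y to its left, z up, the work surface at z = 0. Lengths are in m, angles in rad, forces in N, time in s.
With the tool pointing down it reaches from about 0.425 to 0.875 m from the base axis. Payload 8.4 kg.
Tool frame: the origin (TCP) lies at the very end of the fingers, on their centre line; the grasp point (between the pads) lies 19 mm behind it; y points along the fingers, x is the direction in which the jaws open and shut, and the axes are right-handed (so a half turn about y gives the same grasp; the last joint's range is limited). The gripper opens to 85 mm and grips with 20 to 120 N. Pads are 22 mm wide; open, the fingers measure 114 mm over their backs; the gripper's body (76 mm by 85 mm) begins 54 mm behind the grasp point. The pads swing forward as they close: fully open they stand 13 mm farther back than shut.
Start: joints at [1.119, 0.333, 0.04, 1.465, -0.013, 1.343, -0.059], TCP at [0.225, -0.61, 0.231] pointing down, gripper open.
Joint ranges: [-2.58, 2.58], [-0.38, 2.09], [-1.3, 1.39], [0.25, 2.4], [-1.5, 4.64], [0.08, 2.09], [-2.65, 2.65]. Speed limits (rad/s): [2.22, 2.22, 2.79, 2.79, 3.14, 3.14, 3.14].

## Interface

Orientations are given as a unit quaternion [x, y, z, w].
In Python, from cell import robot gives the robot as it stands. Calls block until the motion is done:
- robot.move_ptp(position, orientation): joint-space move of the TCP to a pose.
- robot.move_linear(position, orientation=None, velocity=0.15, force_limit=None): straight line of the TCP; orientation=None keeps the orientation; velocity is the mean speed in m/s. With force_limit (N) it stops when the force on the tool has changed by that much, and returns True; else False.
- robot.move_j(angles): joint-space move.
- robot.ungrasp() and robot.close(): open the fingers fully, or close them until they stop; the grip force is fixed at half the most.
- robot.dwell(seconds).
- robot.ik(position, orientation): joint angles nearest the present ones, or None.
- robot.read_camera(name): name is "scene" or "side" or "wrist"; returns a dict with "color" (480x640x3 uint8, blue, green, red), "depth" (480x640 float32, m along the optical axis (not along the pixel's ray), 0 where there is no reading), "mtx" (3x3 intrinsics, pixels), "T" (4x4, takes a point from camera to world coordinates); the wrist camera has in their place "T_tool_cam" (4x4, takes a point from camera to tool coordinates, whose origin is the TCP and whose axes are the tool frame's). Camera axes: x right, y up, looking along -z (the intrinsics and any distortion apply to the point x, -y, -z); pixel columns grow to the right and rows downward; lengths in m; the calibration is good to about 2 mm. A picture is of the moment at which its call begins: read the wrist's pose just before it.
A pose or a line that the arm cannot do raises robot.MotionError and nothing moves.
- robot.close_job(): hands the job in, once; it reports no verdict.
Readings, each from a call of its own:
- robot.get_clock(): time.
- robot.get_qpos(): joint angles.
- robot.get_joint_vel(): joint speeds.
- robot.get_joint_torque(): joint torques, N m.
- robot.get_ee_pos(): TCP position.
- robot.get_orientation(): TCP orientation.
- robot.get_force(): force on the tool from outside, world axes, zero at the start.
- robot.get_wrist_torque(): the same for the moment, N m.
- robot.get_gripper_width(): finger opening in m.
Only numpy, scipy, OpenCV 4.12 (cv2) and the standard library are available. Lean on these libraries where they do the work, as an engineer would, in place of code of your own. Each camera call takes 0.05 s, during which the arm holds its last target. There are 200 camera calls.

## Task

The tart press is back from the wash and its hinge has to be put together. Take the hinge leaf with the single long knuckle out of the parts pan, leaving the other parts in the pan and the things on the bench where they are, and bring its knuckle between the two fixed knuckles of the press, its plate reaching forward over the die, so that the three holes line up for the pin. Finish while holding it there in the gripper, still, lined up and not leaning on the press, so that a colleague can slip the pin through.

Things in the scene. Friction and masses are not known exactly. Their poses are not given: they have to be found in the camera images.
- leaf_grip (a point): Middle of the upright rib of the wanted hinge leaf (loose, bare steel, 0.2-0.3 kg, lying flat). Plate 120 (x) x 36 (y) x 6 mm; the rib across its middle, 12 mm thick (x), 30 wide (y), rises to 58 mm above the plate's underside. Point 36 mm above the underside. x towards the knuckle, y along the knuckle, z up. 46 mm of plate are free on each side of the rib (x).
- leaf_axis (a point): Centre of the hole of that leaf's knuckle: one tube 36 mm long, 26 mm outside, hole 15 mm, its axis along y; it lies 65 mm in +x of leaf_grip and 23 mm below it (13 mm above the leaf's underside). Axes as leaf_grip.
- press: Tart press, fixed on the bench left or right of the pan: grey slab 250 (x) x 170 (y) x 20 mm; origin under its centre; +x from die to jamb block (away from the robot), z up. Round steel die 84 mm across, top at 42 mm, at x = -45 mm. Jamb block 150 mm wide (y), x = 58 to 93 mm, top 93 mm above the bench.
- press_axis (a point): Point on the hinge axis midway between the two fixed knuckles: x = 40 mm, y = 0, z = 90 mm on press, same axes; the hinge axis runs along y. The knuckles are steel tubes 26 mm outside, hole 15, 30 long, on the jamb block's die side; the gap between them is 44 mm, open above and towards the die; the jamb block's face is 17 mm beyond the axis.
- pan: Black plastic parts pan, fixed, 325 mm (x) x 265 mm (y), 40 mm high, walls and floor 4 mm; origin under its centre.
- fork_grip (a point): The other leaf in the pan, not wanted: same plate and rib, but two short knuckles (10 mm each) with a gap of 16 mm between them. Point on its rib as for leaf_grip. It lies beside the wanted leaf, on either side.
- pin_mid (a point): Middle of the hinge pin in the pan: rod 8 mm thick, 120 mm long, with a bent end.
- cutter_mid (a point): Middle of a steel ring cutter in the pan, 56 mm across, 35 mm high.
- nozzle_mid (a point): Middle of a steel piping nozzle in the pan, cone 34 mm across, 45 mm high.
- jug_mid (a point): Middle of a grey jug with a handle standing on the bench, 96 mm across, 120 mm high.
- jar_mid (a point): Middle of a jar standing on the bench, 70 mm across, 100 mm high.
- knife_grip (a point): Handle of a spatula lying on the bench.
Not all that is in view belongs to the job. Leave any pink or purple look-alike of the part that bears fork_grip alone.

How it is judged:
On the way:
1. the wanted leaf is lifted out of the pan in the gripper (height (world z) of leaf_grip above 0.085 m and contact force between leaf and the fingers above 1 N and contact force between leaf and pan below 0.1 N), for 0.2 s.
At the end, for the whole second after the job is handed in: The leaf is held still in the gripper: its hole centre within 5 mm of the middle of the press hinge axis, axes parallel within 0.09 rad, rib at least 30 mm on the die side of the axis, pushing on the press with less than 2 N, touching neither pan nor bench; the other parts still in the pan (distance between leaf_axis and press_axis below 0.005 m and angle between the y axis of leaf_axis and the y axis of press_axis, either way round below 0.09 rad and x of leaf_grip in the frame of press_axis below -0.03 m and contact force between leaf and the fingers above 1 N and contact force between leaf and press below 2 N and contact force between leaf and pan below 0.1 N and contact force between leaf and table below 0.1 N and linear speed of leaf below 0.02 m/s and horizontal distance between each of fork_grip, pin_mid, cutter_mid, nozzle_mid and pan below 0.2 m); the arm keeps its last pose, push and grip.
It fails at once if another part is lifted out of the pan (height (world z) of any of fork_grip, pin_mid, cutter_mid, nozzle_mid above 0.11 m).
It fails at once if a thing on the bench is pushed away (distance of any of jug_mid, jar_mid, knife_grip from where it was at the start of the episode above 0.04 m).
It also fails if it takes over 48 s, if anything falls off the work surface, if the arm or the gripper's body presses on something with over 40 N, if the wrist force passes 120 N, or if a joint passes its speed limit or range.

## Working session

There is one attempt and no reset: what is moved stays moved. The work goes in short steps, each a Python script; the robot and the scene stay as the last script left them, time stands still between calls to the robot, and variables do not carry over. Pictures are saved under pics/ and viewed, about 8 in all and at most 12, crops included, and the job is handed in when it is done.

```bash
mkdir -p pics
cat > h.py <<'E'
import numpy as np, cv2
from scipy.spatial.transform import Rotation as R
from cell import robot
def cloud(c,T=None):
    T=c["T"] if T is None else T
    d=c["depth"];v,u=np.indices(d.shape);K=c["mtx"]
    x=(u-K[0,2])/K[0,0]*d;y=-(v-K[1,2])/K[1,1]*d
    P=np.stack([x,y,-d],-1)@T[:3,:3].T+T[:3,3]
    P[d==0]=np.nan
    return P
def tool():
    T=np.eye(4);T[:3,:3]=R.from_quat(robot.get_orientation()).as_matrix();T[:3,3]=robot.get_ee_pos();return T
def wrist():
    T=tool();c=robot.read_camera("wrist");c["T"]=T@c["T_tool_cam"];return c
E
python3 - <<'E'
from h import *
for n in("scene","side"):
    c=robot.read_camera(n);cv2.imwrite(f"pics/{n}0.png",c["color"]);np.savez(f"{n}0.npz",**{k:v for k,v in c.items() if isinstance(v,(np.ndarray,list))})
    print(n,c.keys(),np.round(c["T"],3).tolist(),np.round(c["mtx"],1).tolist())
    print({k:v for k,v in c.items() if k not in("color","depth","T","mtx")})
print(robot.get_orientation(),robot.get_ee_pos(),robot.get_gripper_width(),robot.get_force(),robot.get_clock())
E
```

```text
scene dict_keys(['color', 'depth', 'mtx', 'T']) [[0.906, -0.307, 0.291, 0.838], [0.422, 0.684, -0.595, -0.859], [-0.016, 0.662, 0.749, 1.121], [0.0, 0.0, 0.0, 1.0]] [[514.0, 0.0, 314.5], [0.0, 514.0, 239.5], [0.0, 0.0, 1.0]]
{}
side dict_keys(['color', 'depth', 'mtx', 'T']) [[-0.709, 0.432, -0.557, -0.326], [-0.705, -0.447, 0.551, 0.701], [-0.011, 0.784, 0.621, 0.93], [0.0, 0.0, 0.0, 1.0]] [[468.1, 0.0, 318.6], [0.0, 468.1, 235.1], [0.0, 0.0, 1.0]]
{}
[-0.57971936  0.40495436 -0.40404813  0.58024352] [ 0.22440898 -0.60957075  0.23050923] 0.08530118918042279 [-0.04954804  0.58274113 -0.21359917] 0.1
```

View pics/scene0.png

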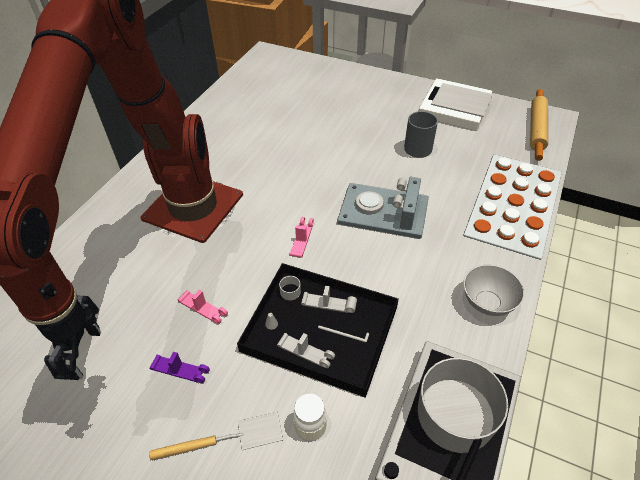

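View pics/side0.png

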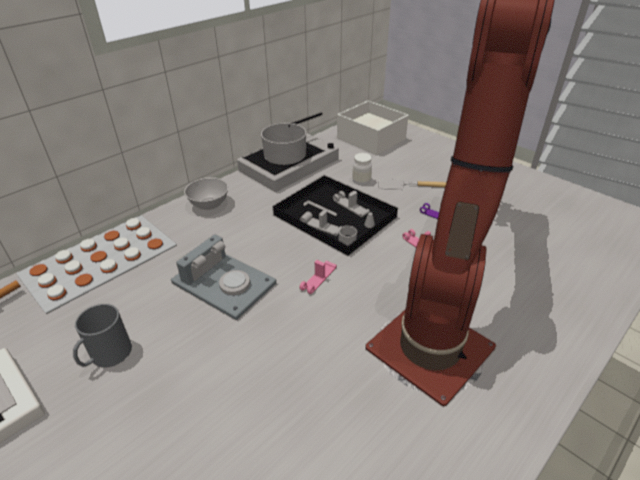

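Scene view: wanted leaf (one long knuckle at about (351,305)) sits on the press side of the pan, with its rib at (325,296). The fork leaf is at (305,350), and the press is at (385,208) with its jamb at (411,203). The side view agrees. Next I take coarse positions, then close wrist views.

Run:
```python
from h import *
c=dict(np.load("scene0.npz"));P=cloud(c)
for n,(u,v) in dict(ribtop=(325,290),knuck=(351,300),plate=(312,302),die=(369,199),jambtop=(412,182),forkrib=(299,341),cutter=(290,282),nozzle=(271,320),slabL=(352,187),slabF=(338,221),slabR=(425,236),pinkA=(300,240),jug=(420,120)).items(): print(n,P[v,u].round(3))
m=(P[...,2]>.084)&(P[...,2]<.1);
z=P[...,2];roi=np.zeros(z.shape,bool);roi[170:240,330:440]=1
Q=P[roi&(z>.088)&(z<.098)][:,:2].astype(np.float32);print("jamb",len(Q),cv2.minAreaRect(Q))
Q=P[roi&(z>.012)&(z<.028)][:,:2].astype(np.float32);print("slab",len(Q),cv2.minAreaRect(Q))
roi[:]=0;roi[280:315,300:360]=1
Q=P[roi&(z>.045)&(z<.08)];print("rib",len(Q),np.nanmedian(Q,0),Q[:,2].max())
print("wristT",robot.read_camera("wrist")["T_tool_cam"].round(3).tolist(), R.from_quat(robot.get_orientation()).as_matrix().round(3).tolist())
```

```text
ribtop [ 0.525 -0.166  0.068]
knuck [ 0.588 -0.143  0.031]
plate [ 0.492 -0.176  0.009]
die [0.502 0.206 0.048]
jambtop [0.606 0.281 0.091]
forkrib [ 0.53  -0.324  0.068]
cutter [ 0.412 -0.143  0.011]
nozzle [ 0.43  -0.282  0.034]
slabL [0.425 0.264 0.019]
slabF [0.442 0.114 0.015]
slabR [0.692 0.173 0.002]
pinkA [0.367 0.01  0.003]
jug [0.534 0.594 0.086]
jamb 475 ((0.6052733063697815, 0.22808533906936646), (0.06511230766773224, 0.15154483914375305), 10.183306694030762)
slab 2353 ((0.5462576746940613, 0.21773526072502136), (0.250598281621933, 0.17757338285446167), 10.747190475463867)
rib 71 [ 0.52734167 -0.1664414   0.05964253] 0.06760722774793426
wristT [[1.0, 0.001, -0.0, 0.0], [-0.001, 0.296, -0.955, -0.143], [-0.001, 0.955, 0.296, 0.075], [0.0, 0.0, 0.0, 1.0]] [[0.345, -0.001, 0.938], [-0.938, 0.001, 0.345], [-0.001, -1.0, -0.0]]
```

```bash
cat >> h.py <<'E'
def quat(yaw,flip=False):
    "tool down, tool x along yaw (flip: opposite)"
    a=yaw+(np.pi if flip else 0);x=np.array([np.cos(a),np.sin(a),0]);y=np.array([0,0,-1.])
    return R.from_matrix(np.column_stack([x,y,np.cross(x,y)])).as_quat()
E
python3 - <<'E'
from h import *
r=np.radians
for f in(0,1):
    for p,a in(((.527,-.166,.22),r(20)),((.527,-.166,.03),r(20)),((.54,.22,.28),r(10.5)),((.521,.213,.094),r(10.5))):
        q=robot.ik(list(p),list(quat(a,f)));print(f,None if q is None else np.round(q,2))
E
```

```text
0 [ 0.68  0.18 -0.51  1.7   0.09  1.29  0.5 ]
0 [ 0.64  0.38 -0.49  1.89  0.22  0.92  0.4 ]
0 [ 0.44  0.38 -1.15  1.52  0.34  1.47 -0.54]
0 [ 0.36  0.47 -1.02  1.8   0.44  1.12 -0.62]
1 [ 0.45  0.16 -0.25  1.71  0.04  1.28 -2.6 ]
1 [ 0.37  0.34 -0.17  1.9   0.07  0.9  -2.63]
1 [ 0.4   0.35 -1.1   1.52  0.31  1.46  2.62]
1 [ 0.41  0.5  -1.09  1.8   0.49  1.14  2.48]
```

Run:
```python
from h import *
r=np.radians
def shot(n):
    c=wrist();cv2.imwrite(f"pics/{n}.png",c["color"]);np.savez(n+".npz",color=c["color"],depth=c["depth"],mtx=c["mtx"],T=c["T"])
robot.move_ptp([.54,.20,.26],list(quat(r(10.5))));robot.dwell(.3);shot("wpress");print(robot.get_clock())
robot.move_ptp([.54,-.166,.22],list(quat(r(20))));robot.dwell(.3);shot("wleaf");print(robot.get_clock(),robot.get_ee_pos())
```

```text
3.55
5.275 [ 0.54019686 -0.16543791  0.22007486]
```

View pics/wpress.png

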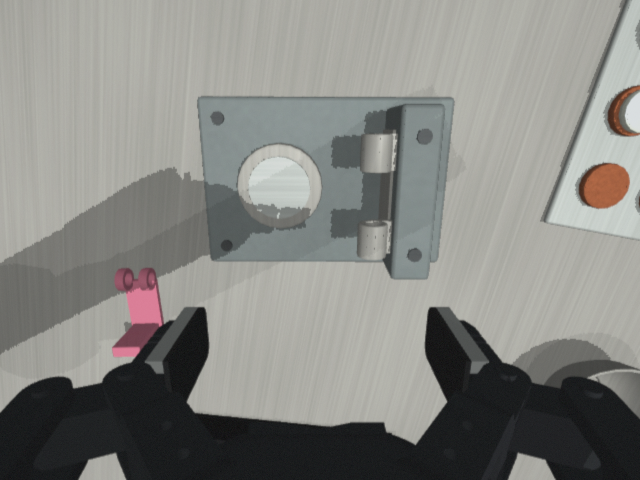

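View pics/wleaf.png

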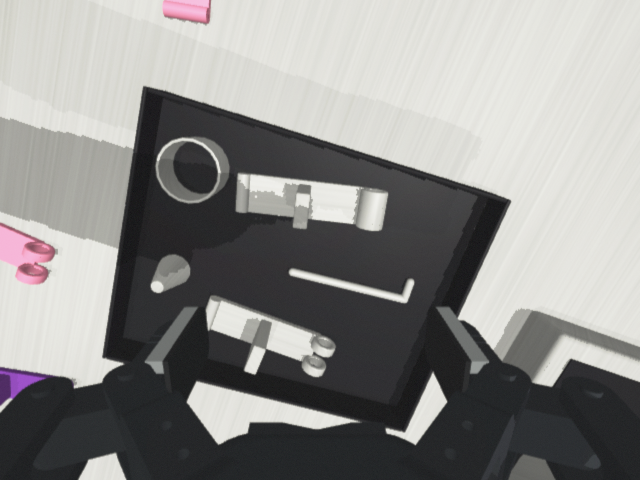

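Wpress: the fixed knuckles are at about (377,152) and (374,240), the jamb is at x=395-445, and the die is at (279,185). Wleaf: the leaf's single knuckle is at (372,210) and its rib at (302,205). The cutter at (192,168) clears the left finger. The fork leaf is at (270,335), well clear.

Run:
```python
from h import *
def st(n,Q): 
    Q=Q[~np.isnan(Q[:,0])];r=cv2.minAreaRect(Q[:,:2].astype(np.float32));print(n,len(Q),"med",np.median(Q,0).round(4),"z5/95",np.percentile(Q[:,2],[5,95]).round(4),"rect",np.round(r[0],4),np.round(r[1],4),round(r[2],1))
def box(u0,v0,u1,v1):
    m=np.zeros((480,640),bool);m[v0:v1,u0:u1]=1;return m
def ray(c,u,v,z):
    K=c["mtx"];d=c["T"][:3,:3]@[(u-K[0,2])/K[0,0],-(v-K[1,2])/K[1,1],-1];o=c["T"][:3,3];return o+d*(z-o[2])/d[2]
c=dict(np.load("wleaf.npz"));P=cloud(c);z=P[...,2];g=c["color"].min(2)
b=box(230,160,395,240)
print("panfloor",np.nanmedian(z[box(300,300,400,320)&(g<60)]), "table",np.nanmedian(z[50:90,300:500]))
st("ribtop",P[b&(z>.05)&box(285,160,320,240)]);st("plate",P[b&(z>.006)&(z<.016)]);st("knuck",P[box(350,170,395,240)&(z>.012)]);
st("knucktop",P[box(350,170,395,240)&(z>.026)])
# colour mask of leaf, bright
m=((g>75)&b).astype(np.uint8);cs=max(cv2.findContours(m,0,1)[0],key=cv2.contourArea)
print("bbox",cv2.boundingRect(cs),cv2.minAreaRect(cs))
# long-edge lines of plate from colour: per column top/bottom rows
for name,cols in(("pl1",range(250,290)),("pl2",range(318,352)),("kn",range(362,382))):
    E=np.array([[u,np.where(m[:,u])[0].min(),np.where(m[:,u])[0].max()+1] for u in cols],float)
    for k in(1,2):
        f=np.polyfit(E[:,0],E[:,k],1);u0,u1=cols[0],cols[-1];zz=.017 if name=="kn" else .01
        A=ray(c,u0,np.polyval(f,u0)-.5*0,zz);B=ray(c,u1,np.polyval(f,u1),zz);print(name,k,A.round(4),B.round(4),np.degrees(np.arctan2(*(B-A)[[1,0]])).round(2))
c=dict(np.load("wpress.npz"));P=cloud(c);z=P[...,2]
print("table",np.nanmedian(z[20:60,100:500]))
b=box(190,90,460,285)
st("slab",P[b&(z>.012)&(z<.028)]);st("jamb",P[b&(z>.086)&(z<.1)&box(396,90,460,285)])
st("k1",P[box(355,125,393,178)&(z>.07)]);st("k2",P[box(350,215,388,265)&(z>.07)])
st("die",P[b&(z>.036)&(z<.047)&box(230,130,325,235)])
for n,bb in(("k1",box(355,125,393,178)),("k2",box(350,215,388,265))): st(n+"top",P[bb&(z>.100)])
```

```text
panfloor 0.0050609440890215796 table 0.0008131274993275206
ribtop 542 med [ 0.5251 -0.1607  0.0629] z5/95 [0.0595 0.0641] rect [ 0.5254 -0.162 ] [0.0119 0.03  ] 13.3
plate 4691 med [ 0.5187 -0.1619  0.0109] z5/95 [0.0062 0.013 ] rect [ 0.5338 -0.1617] [0.1634 0.0779] 20.1
knuck 1109 med [ 0.5862 -0.1466  0.0287] z5/95 [0.0173 0.0312] rect [ 0.5842 -0.1486] [0.0346 0.0363] 13.5
knucktop 816 med [ 0.5877 -0.1469  0.0295] z5/95 [0.0267 0.0314] rect [ 0.5886 -0.1475] [0.0206 0.0363] 14.0
bbox (235, 172, 154, 60) ((310.2566223144531, 204.62933349609375), (152.74853515625, 50.13081359863281), 6.519801616668701)
pl1 1 [ 0.4701 -0.156   0.01  ] [ 0.5059 -0.1474  0.01  ] 13.55
pl1 2 [ 0.4813 -0.1926  0.01  ] [ 0.5183 -0.1839  0.01  ] 13.31
pl2 1 [ 0.5327 -0.141   0.01  ] [ 0.5633 -0.1336  0.01  ] 13.53
pl2 2 [ 0.5462 -0.1778  0.01  ] [ 0.5778 -0.1704  0.01  ] 13.22
kn 1 [ 0.5724 -0.1304  0.017 ] [ 0.5901 -0.1271  0.017 ] 10.43
kn 2 [ 0.5887 -0.1707  0.017 ] [ 0.6064 -0.1655  0.017 ] 16.65
table 0.0009139122656957599
slab 23655 med [0.5229 0.233  0.021 ] z5/95 [0.0195 0.0224] rect [0.5449 0.2184] [0.2507 0.1689] 10.4
jamb 7020 med [0.6179 0.243  0.0938] z5/95 [0.0919 0.0954] rect [0.6194 0.2319] [0.0355 0.1486] 10.4
k1 1281 med [0.5765 0.2615 0.1017] z5/95 [0.09   0.1041] rect [0.5802 0.2592] [0.0298 0.0398] 12.9
k2 1199 med [0.5899 0.1913 0.1012] z5/95 [0.0835 0.1041] rect [0.5943 0.1824] [0.0304 0.048 ] 13.9
die 5591 med [0.5009 0.2125 0.0419] z5/95 [0.0378 0.0441] rect [0.5007 0.2102] [0.0829 0.0824] 54.2
k1top 859 med [0.5772 0.262  0.1026] z5/95 [0.1004 0.1043] rect [0.5776 0.2619] [0.0195 0.0294] 11.1
k2top 710 med [0.5902 0.1893 0.1027] z5/95 [0.1004 0.1044] rect [0.5908 0.189 ] [0.0197 0.0304] 9.4
```

Run:
```python
from h import *
q=list(quat(np.radians(13.4)))
robot.move_ptp([.5254,-.162,.13],q)
hit=robot.move_linear([.5254,-.162,.022],velocity=.08,force_limit=8);print(hit,robot.get_ee_pos(),robot.get_force())
if not hit:
    robot.close();print("w",robot.get_gripper_width(),robot.get_force(),robot.get_ee_pos(),robot.get_clock())
    robot.dwell(.2)
    robot.move_linear([.5254,-.162,.26],velocity=.1);robot.dwell(.4)
    print("w",robot.get_gripper_width(),robot.get_force(),robot.get_ee_pos(),robot.get_clock())
    c=wrist();cv2.imwrite("pics/held.png",c["color"]);np.savez("held.npz",color=c["color"],depth=c["depth"],mtx=c["mtx"],T=c["T"],tool=tool())
```

```text
False [ 0.52574772 -0.16213409  0.02247275] [ 0.22394413  0.21963808 -0.22036591]
w 0.01154021916576274 [ 0.64154472 -0.30452865  2.0977589 ] [ 0.52556507 -0.16201338  0.02213367] 7.9
w 0.011377603827771397 [-0.42179704  0.97669103 -3.38122327] [ 0.52538676 -0.16201767  0.2599785 ] 11.0333
```

View pics/held.png

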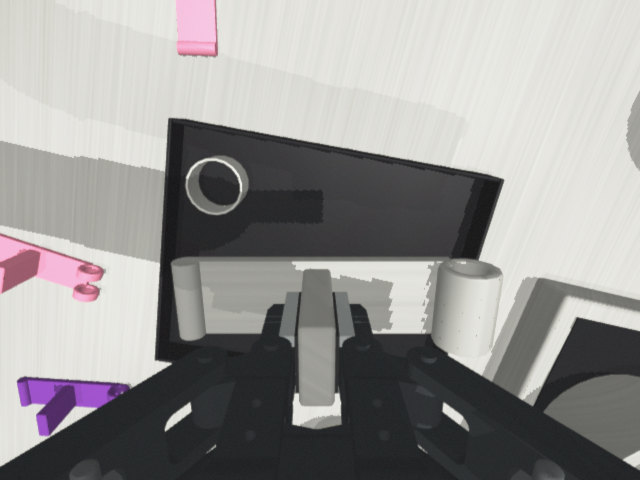

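The leaf is held, with its knuckle at (468,308) and the rib at (316,335) between the pads. Next I measure the leaf in the tool frame.

Run:
```python
from h import *
c=dict(np.load("held.npz"));P=cloud(c);Ti=np.linalg.inv(c["tool"]);P=P@Ti[:3,:3].T+Ti[:3,3]
# tool coords: x jaws(=leaf x), y down, z=leaf y
def st(n,Q):
    Q=Q[~np.isnan(Q[:,0])];r=cv2.minAreaRect(Q[:,[0,2]].astype(np.float32));print(n,len(Q),"med",np.median(Q,0).round(4),"y5/50/95",np.percentile(Q[:,1],[2,50,98]).round(4),"rect",np.round(r[0],4),np.round(r[1],4),round(r[2],1))
def box(u0,v0,u1,v1):
    m=np.zeros((480,640),bool);m[v0:v1,u0:u1]=1;return m
y=P[...,1]
st("ribtop",P[box(302,272,332,405)&(abs(y+.022)<.006)])
pl=P[box(210,262,425,330)&(abs(y-.012)<.008)];st("plate",pl)
A=np.c_[pl[:,0],pl[:,2],np.ones(len(pl))];print("plane y=ax+bz+c",np.linalg.lstsq(A,pl[:,1],rcond=None)[0].round(4))
k=P[box(430,258,503,360)&(y<.025)&(y>-.02)];st("knuck",k)
st("knucktop",k[k[:,1]<-.006])
# circle fit of x-y section (known r=.013)
from scipy.optimize import least_squares
s=least_squares(lambda p:np.hypot(k[:,0]-p[0]-p[2]*k[:,2],k[:,1]-p[1]-p[3]*k[:,2])-.013,[.065,.005,0,0],loss="soft_l1",f_scale=.001);print("axis x,y,slopes",s.x.round(4),np.sqrt(np.mean(s.fun**2)).round(5))
print("kn z range",np.percentile(k[:,2],[.5,1,99,99.5]).round(4))
```

```text
ribtop 439 med [ 0.0002 -0.0222  0.0149] y5/50/95 [-0.0276 -0.0222 -0.0162] rect [0.     0.0149] [0.0015 0.0108] 89.1
plate 10685 med [0.0011 0.0112 0.0048] y5/50/95 [0.0098 0.0112 0.0124] rect [0.0002 0.0007] [0.0347 0.1003] 90.0
plane y=ax+bz+c [ 0.0016 -0.0074  0.0112]
knuck 6286 med [ 0.0604 -0.0053  0.0046] y5/50/95 [-0.0091 -0.0053  0.0126] rect [0.0638 0.0002] [0.0275 0.0369] 0.6
knucktop 2853 med [ 0.0641 -0.0078  0.0012] y5/50/95 [-0.0093 -0.0078 -0.0061] rect [0.0636 0.0002] [0.0368 0.0185] 89.2
axis x,y,slopes [ 0.0648  0.0046 -0.0211 -0.0067] 0.00178
kn z range [-0.0176 -0.0173  0.018   0.0181]
```

Run:
```python
from h import *
a=np.radians(10.4);ux=np.array([np.cos(a),np.sin(a),0]);q=list(quat(a))
t=np.array([.5842,.2255,.095])-.065*ux
robot.move_ptp([t[0],t[1],.26],q)
robot.move_linear([t[0],t[1],.150],velocity=.1);robot.dwell(.4)
print(robot.get_clock(),robot.get_force(),robot.get_gripper_width(),robot.get_ee_pos())
c=wrist();cv2.imwrite("pics/above.png",c["color"]);np.savez("above.npz",color=c["color"],depth=c["depth"],mtx=c["mtx"],T=c["T"],tool=tool())
```

```text
14.1333 [-0.38165089  0.11734343 -2.60006432] 0.011097584095245281 [0.52035048 0.21374793 0.1501244 ]
```

View pics/above.png

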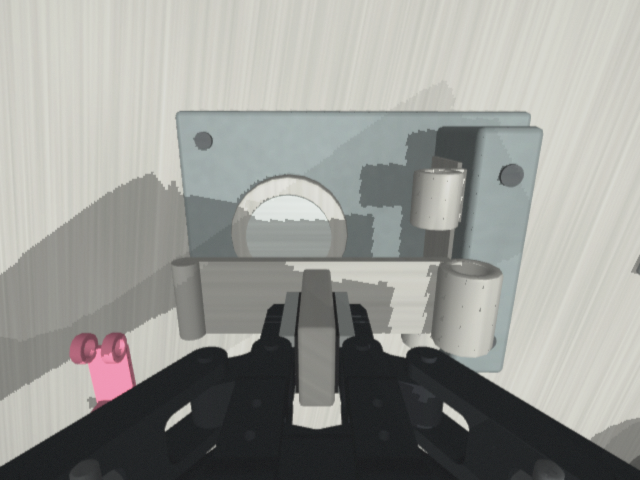

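The leaf is above the gap. The far fixed knuckle shows at (438,195) and the leaf knuckle at (467,308). I check them against each other in the tool frame.

Run:
```python
from h import *
from scipy.optimize import least_squares
c=dict(np.load("above.npz"));P=cloud(c);Ti=np.linalg.inv(c["tool"]);P=P@Ti[:3,:3].T+Ti[:3,3]
def fit(n,u0,v0,u1,v1,y0,y1,yc):
    k=P[v0:v1,u0:u1].reshape(-1,3);k=k[(k[:,1]>y0)&(k[:,1]<y1)]
    s=least_squares(lambda p:np.hypot(k[:,0]-p[0],k[:,1]-p[1])-.013,[.065,yc],loss="soft_l1",f_scale=.0007)
    top=k[k[:,1]<y0+.01+0*yc]
    print(n,len(k),s.x.round(4),np.sqrt(np.mean(s.fun**2)).round(4),"z",np.percentile(k[:,2],[1,99]).round(4),"ymin",np.percentile(k[:,1],[2]).round(4), "x",np.percentile(k[:,0],[1,99]).round(4))
fit("leaf",430,258,503,360,-.015,.008,.005)
fit("fixed",410,160,464,232,.040,.062,.060)
k=P[120:360,478:545].reshape(-1,3);k=k[abs(k[:,1]-.057)<.006];r=cv2.minAreaRect(k[:,[0,2]].astype(np.float32));print("jamb",np.round(r[0],4),np.round(r[1],4),r[2],np.median(k[:,1]))
```

```text
leaf 5374 [0.0651 0.0046] 0.0011 z [-0.0173  0.0179] ymin [-0.0091] x [0.0522 0.0758]
fixed 2820 [0.0655 0.0595] 0.0008 z [0.0224 0.0519] ymin [0.0455] x [0.0527 0.0766]
jamb [0.1066 0.006 ] [0.0336 0.1407] 5.356083393096924 0.05629471519996275
```

Aligned to under 1 mm, so I descend guarded.

Run:
```python
from h import *
p=robot.get_ee_pos();a=np.radians(10.4)
f0=robot.get_force()
x,y=np.array([.5842,.2255])-(.065-.0003)*np.array([np.cos(a),np.sin(a)])
hit=robot.move_linear([x,y,.095],list(quat(a)),velocity=.03,force_limit=4);robot.dwell(.6)
print(hit,robot.get_clock(),f0,robot.get_force(),robot.get_gripper_width(),robot.get_ee_pos())
c=wrist();cv2.imwrite("pics/end.png",c["color"]);np.savez("end.npz",color=c["color"],depth=c["depth"],mtx=c["mtx"],T=c["T"],tool=tool())
Ti=np.linalg.inv(tool());P=cloud(c)@Ti[:3,:3].T+Ti[:3,3]
k=P[(abs(P[...,0]-.065)<.014)&(P[...,1]<.003)&(P[...,1]>-.012)]
for n,lo,hi in(("near",-.06,-.0205),("leaf",-.0195,.0195),("far",.0205,.06)):
    q=k[(k[:,2]>lo)&(k[:,2]<hi)]
    if len(q)>20: print(n,len(q),"z",np.percentile(q[:,2],[1,99]).round(4),"top y",np.percentile(q[:,1],3).round(4),"x",q[q[:,1]<-.004][:,0].mean().round(4))
```

```text
False 16.7667 [-0.0768585  -0.08789563 -1.79719914] [-0.71773425 -0.11314354 -2.33367012] 0.01167195932320564 [0.52054611 0.21382066 0.09499789]
near 607 z [-0.0511 -0.0213] top y -0.009 x 0.0653
leaf 4961 z [-0.0173  0.0179] top y -0.0091 x 0.0634
far 5010 z [0.0228 0.052 ] top y -0.0093 x 0.0635
```

View pics/end.png

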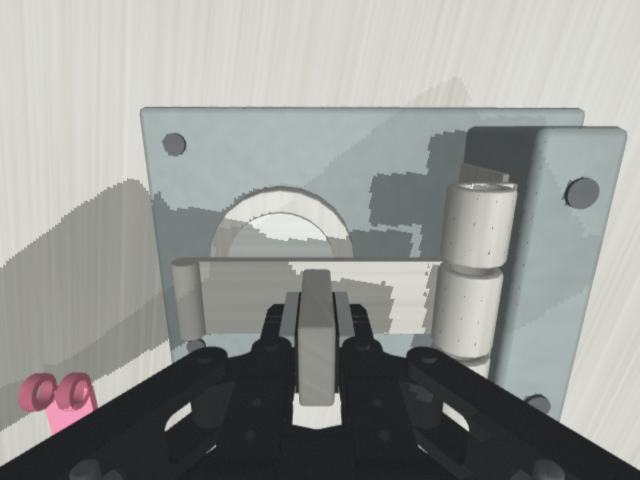

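The three knuckles are in line: far (480,225), leaf (467,310), near (475,365). The gaps at the two ends are about 4 and 5 mm, the tops are level within 0.3 mm, and there is no contact force. I hand it in.

Run:
```python
from h import *
print(robot.get_force(),robot.get_joint_vel().round(4) if hasattr(robot.get_joint_vel(),'round') else robot.get_joint_vel())
robot.close_job()
```

```text
[-1.06415323  0.31124085 -1.75378141] [ 0.0002  0.0028 -0.0002  0.0009 -0.0001  0.     -0.001 ]
the job is handed in; nothing more can be done
```

I gripped the single-knuckle leaf by its rib, lifted it out of the pan, brought it over the press, and lowered it between the two fixed knuckles. I handed the job in at about 17 s with the leaf still held; `close_job()` reports no verdict.

**Alignment:** the last wrist picture showed the three knuckle tops level within 0.3 mm. Along the hinge the leaf was centred to about 0.5 mm, with gaps of about 5 mm at the far end and 4 mm at the near end. Fore and aft, the leaf and the far knuckle agreed within 0.1 mm. The near knuckle, partly hidden, read about 2 mm further from the die. I put that down to the partial view, because both fixed knuckles were measured in line from above earlier.

**Contact and grip:** the force limit did not trip on the way down. The force readings stayed close to the leaf's own weight, with about 1 N of noise, so I saw no sign of it leaning on the press. The grip width held at 11–12 mm on the 12 mm rib, and the arm was still.

**Other parts:** I did not take another picture of the pan or the bench at the end. The arm met no resistance in the pan, and the gripper went nowhere near the jug, jar or spatula.

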